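# Load a wheel-hub ring kit on its sprung carrier

## Task

Load the hub kit onto the carrier's post: thread the black spacer down first, then the blue bearing ring, then the red collar, each fully home on the one below. Push the red collar down past the two yellow sprung catches so that they spring back over its rim and hold the stack, then let go. Leave the green ring and everything else on the bench where it is.

Things in the scene. Friction and masses are not known exactly. Their poses are not given: they have to be found in the camera images.
- carrier: The fixed hub-kit carrier: silver base plate 130 mm long (x) by 70 wide (y), 8 thick, with a pedestal and an upright steel post at its centre. Origin: centre of the plate's underside, on the table. Two yellow sprung catches stand on its x axis, one each side of the post; both sides along y are open above the plate: that is where fingers have room.
- seat (a point): The seat: centre of the round top of the 40 mm wide pedestal, 20 mm above the table and above the carrier's origin, where the first ring rests; axes as the carrier's. The post, 28 mm diameter, rises 58 mm above it on the same axis.
- post_tip (a point): Top of the post, 58 mm above the seat (78 mm above the table). The last 7 mm taper from 28 to 18 mm diameter.
- spacer_c (a point): Black spacer ring: outer diameter 40, bore 31, height 12 mm, 30 g. Origin at its centre (on its axis, half-way up), z along its axis (up). It lies flat on the table at the start.
- bearing_c (a point): Blue bearing ring: outer diameter 46, bore 31, height 14 mm, 60 g. Origin at its centre (on its axis, half-way up), z along its axis (up). It lies flat on the table at the start.
- collar_c (a point): Red collar, the widest ring: outer diameter 58, bore 31, height 16 mm, 90 g. Origin at its centre (on its axis, half-way up), z along its axis (up). It lies flat on the table at the start.
- catch_front (a joint): Sprung catch on the carrier's -x side: steel leaf hinged near the base plate, with a slippery yellow tapered nose at its top. 0 = shut; grows as the nose is pushed outward, to 0.2 rad at most; about 0.09 rad lets the red collar past. A spring shuts it. The red collar, pushed straight down with about 3 to 8 N, wedges both catches open and they snap back over its rim.
- catch_front_nose (a point): Inner tip of that nose, at its flat underside: 25 mm from the post's axis and 43 mm above the seat, 1 mm above the top of the red collar when that is home. Its sloped upper side rises 12 mm from here. The nose is 20 mm wide across. The black and blue rings pass between the two noses without touching.
- catch_back_nose (a point): The same point on the other nose.
- catch_back (a joint): The same catch on the carrier's +x side, same values.
- old_ring_c (a point): Green used ring, not part of the set: outer diameter 52, bore 31, height 10 mm; origin at its centre. Leave it.
- glue_a: White bottle with red cap, 32 mm diameter, 85 mm high, origin under its centre. Bystander.
- glue_b: A second such bottle. Bystander.
- tin: Blue tin, 84 mm diameter, 60 mm high, origin under its centre. Bystander.
- wrench: Steel wrench 170 mm long lying along its x, flat on the table. Bystander.
- hub: Dark hub shell standing on end, 56 mm diameter, 90 mm high, origin under its centre. Bystander.
- driver: Screwdriver 180 mm long lying along its x. Bystander.

How it is judged:
By the outcome, as a careful person would: the job done as asked, in the order asked, and still so for the second after the job is handed in, with the robot touching nothing.
It also fails if it takes over 72 s, if anything falls off the work surface, if the arm or the gripper's body presses on something with over 40 N, if the wrist force passes 120 N, or if a joint passes its speed limit or range.

## Robot

A 7-joint arm with a two-finger parallel gripper is mounted at the origin on the work surface. World frame = base frame: x ahead of the robot, y to its left, z up, the work surface at z = 0. Lengths are in m, angles in rad, forces in N, time in s.
With the tool pointing down it reaches from about 0.425 to 1.025 m from the base axis. Payload 9.4 kg.
Tool frame: the origin (TCP) lies on the centre line of the jaws, within the pads' length; the fingertips stand 11 mm ahead of it and the grasp point (between the pads) lies 8 mm behind it; z points along the fingers, y is the direction in which the jaws open and shut (so a half turn about z gives the same grasp; the last joint's range is limited). The gripper opens to 93 mm and grips with 3 to 60 N. Pads are 15 mm wide; open, the fingers measure 128 mm over their backs; the gripper's body (75 mm by 188 mm) begins 65 mm behind the grasp point.
Start: joints at [1.257, 0.599, -0.003, 1.599, 0.002, 0.943, -0.08], TCP at [0.17, -0.705, 0.23] pointing down, gripper open.
Joint ranges: [-2.57, 2.57], [-0.35, 1.97], [-1.29, 1.29], [0.11, 2.56], [-1.05, 4.19], [0.11, 1.86], [-2.63, 2.63]. Speed limits (rad/s): [2.22, 2.22, 3.01, 3.01, 3.14, 3.14, 3.14].

## Interface

Orientations are given as [roll, pitch, yaw] about the fixed x, y, z axes, in that order (R = Rz(yaw) Ry(pitch) Rx(roll)).
In Python, from station import arm gives the robot as it stands. The module is installed in compiled form; this text tells all that it offers.
- The arm moves only by the tool step_arm, never from a script. Its argument "steps" is one flat list of numbers, 7 for each row, row after row: the turn, a rotation vector about the tool's x, y, z in degrees, then the shift along the tool's x, y, z in m, then the finger opening in m, from 0 to 0.093. In form: [rx, ry, rz, dx, dy, dz, hand, rx, ry, rz, dx, dy, dz, hand, ...]. A call has 1 to 5 rows; each row shifts and turns the commanded pose from where the row before left it, along the tool's axes as they then stand; what a row does not reach is not made up. A row lasts 1/8 s, in which the tool goes at most 62.5 mm and 10.7 degrees, less where a joint would pass 70% of its speed; a pose out of reach is approached as far as the arm can. A call with a gripper value outside its range is refused whole. The fingers move at their own pace and stop on an object; "grip_force" is the grip in N (left out, the last holds). Time passes only in rows, so rows that do not move let the fingers close. It gives the time, the measured TCP pose, the force and the opening at its end, in the units of the state.
- arm.observe(): the state, without advancing time (a new reading comes with each control period).
- arm.capture(name): name is "side" or "top"; returns a dict with "img" (480x640x3 uint8, red, green, blue), "vfov" (degrees; the focal length in pixels is half the picture's height over the tangent of half this angle, whatever the lens; pixels are square), "cx", "cy" (the principal point, pixels), "distortion" ([k1, k2, p1, p2, k3] as OpenCV has them; the pictures are not rectified), "extrinsics" (4x4, takes a point from world to camera coordinates). Camera axes: x right, y up, looking along -z (the intrinsics and any distortion apply to the point x, -y, -z); pixel columns grow to the right and rows downward; lengths in m; the calibration is good to about 2 mm. A picture is of the moment at which its call begins. There is no depth.
- arm.close_job(): hands the job in, once; it reports no verdict.
The state is a dict: "time_s": time; "joint_positions": joint angles; "qvel": joint speeds; "tau": joint torques, N m; "tcp_pos": TCP position; "orientation": TCP orientation; "force": force on the tool from outside, world axes, zero at the start; "moment": the same for the moment, N m; "gripper_width": finger opening in m.
Only numpy, scipy, OpenCV 4.12 (cv2) and the standard library are available. Lean on these libraries where they do the work, as an engineer would, in place of code of your own. Each camera call takes 0.05 s, during which the arm holds its last target.

## Working session

There is one attempt and no reset: what is moved stays moved. The work goes in short steps, Python scripts to look and compute and a tool call to move; the robot and the scene stay as the last step left them, time stands still between calls to the robot, and variables do not carry over. Pictures are saved under pics/ and viewed, and the job is handed in when it is done.

Besides the shell and the picture viewer there is one more tool, called after "Call:" by a JSON object that holds its "fn" and its "kwargs", one argument or row to a line. step_arm: Moves the arm, as the interface text tells. Its arguments: {"type":"object","properties":{"steps":{"type":"array"},"grip_force":{"type":"number"}},"required":["steps"]}

```bash
mkdir -p pics; cat > h.py <<'E'
import numpy as np,cv2
from station import arm
def cap(n,fn=None):
    c=arm.capture(n)
    if fn: cv2.imwrite('pics/'+fn+'.png',c['img'][:,:,::-1])
    return c
def K(c):
    f=240/np.tan(np.radians(c['vfov'])/2)
    return np.array([[f,0,c['cx']],[0,f,c['cy']],[0,0,1.]])
def ray(c,uv):
    p=cv2.undistortPoints(np.array(uv,float).reshape(-1,1,2),K(c),np.array(c['distortion'],float)).reshape(-1,2)
    d=np.c_[p[:,0],-p[:,1],-np.ones(len(p))]
    E=np.array(c['extrinsics']);R=E[:3,:3];t=E[:3,3]
    return -R.T@t,d@R
def plane(c,uv,z):
    o,d=ray(c,uv); return o+d*((z-o[2])/d[:,2])[:,None]
def proj(c,P):
    E=np.array(c['extrinsics']);q=np.atleast_2d(P)@E[:3,:3].T+E[:3,3]
    q=q*[1,-1,-1]
    return cv2.projectPoints(q,np.zeros(3),np.zeros(3),K(c),np.array(c['distortion'],float))[0].reshape(-1,2)
E
python3 - <<'E'
from h import *
np.set_printoptions(precision=4,suppress=True)
print(arm.observe())
for n in('side','top'):
    c=cap(n,n+'0'); print(n,{k:v for k,v in c.items() if k!='img'}); o,d=ray(c,[[320,240]]);print(o,d)
E
```

```text
{'time_s': 0.0, 'joint_positions': array([ 1.2573,  0.6002, -0.0025,  1.6001,  0.0018,  0.9429, -0.0798]), 'qvel': array([ 0.0009, -0.0008,  0.0015, -0.0007,  0.0008,  0.0006, -0.0004]), 'tau': array([  0.0003, -76.5079,   1.4977, -25.2356,  -0.0524,   0.0171,
         0.0002]), 'tcp_pos': array([ 0.17  , -0.7043,  0.2287]), 'orientation': array([-3.14  ,  0.0001,  0.2369]), 'force': array([ 0.2467, -0.2312,  0.3547]), 'moment': array([-0.0312, -0.0116,  0.0097]), 'gripper_width': 0.0928216161847897}
side {'vfov': 54.73707975379392, 'cx': 315.4118955648499, 'cy': 232.82736921080289, 'distortion': array([-0.0229,  0.    ,  0.    ,  0.    ,  0.    ]), 'extrinsics': array([[ 0.6964, -0.7176, -0.0066, -0.4182],
       [ 0.4137,  0.3939,  0.8208, -0.3197],
       [-0.5864, -0.5744,  0.5712, -0.6914],
       [ 0.    ,  0.    ,  0.    ,  1.    ]])}
[ 0.018  -0.5713  0.6545] [[ 0.5869  0.5612 -0.5839]]
top {'vfov': 47.37108376257667, 'cx': 313.10536354121814, 'cy': 241.64815221466392, 'distortion': array([-0.0332,  0.    ,  0.    ,  0.    ,  0.    ]), 'extrinsics': array([[-0.0277, -0.9996,  0.0026,  0.0234],
       [ 0.9906, -0.0271,  0.1344, -0.6178],
       [-0.1342,  0.0063,  0.9909, -1.2328],
       [ 0.    ,  0.    ,  0.    ,  1.    ]])}
[0.4471 0.0143 1.3045] [[ 0.1369 -0.0189 -0.9905]]
```

View pics/side0.png

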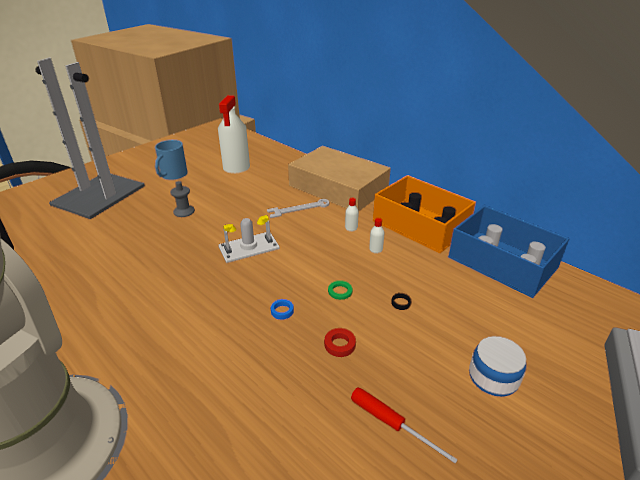

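View pics/top0.png

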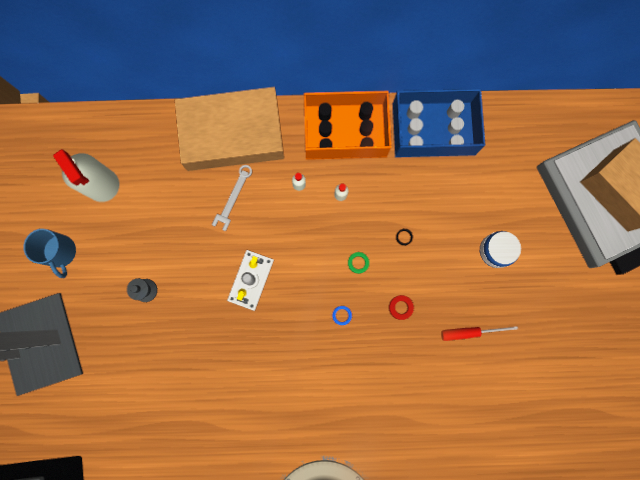

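```bash
cat >> h.py <<'E'
def mask(c,name):
    hsv=cv2.cvtColor(c['img'],cv2.COLOR_RGB2HSV); h,s,v=[hsv[...,i].astype(int) for i in range(3)]
    return {'blue':(h>100)&(h<125)&(s>150)&(v>80),'red':((h<4)|(h>174))&(s>190)&(v>60),'green':(h>45)&(h<85)&(s>120),
     'black':(v<45),'yellow':(h>24)&(h<36)&(s>150)&(v>100)}[name].astype(np.uint8)
def blobs(c,name,box,amin=15):
    x0,y0,x1,y1=box; m=mask(c,name); mm=np.zeros_like(m); mm[y0:y1,x0:x1]=m[y0:y1,x0:x1]
    cs,_=cv2.findContours(mm,cv2.RETR_EXTERNAL,cv2.CHAIN_APPROX_NONE)
    return sorted([k for k in cs if cv2.contourArea(k)>amin],key=cv2.contourArea,reverse=True)
def tri(c1,u1,c2,u2):
    o1,d1=ray(c1,[u1]);o2,d2=ray(c2,[u2]);d1=d1[0];d2=d2[0]
    A=np.c_[d1,-d2];s=np.linalg.lstsq(A,o2-o1,rcond=None)[0]
    a=o1+s[0]*d1;b=o2+s[1]*d2
    return (a+b)/2,np.linalg.norm(a-b)
E
python3 - <<'E'
from h import *
np.set_printoptions(precision=4,suppress=True)
s=cap('side');t=cap('top')
B={'blue':((260,290,305,330),(325,300,360,330),.007,.046),'red':((315,320,365,365),(380,288,422,325),.008,.058),
'green':((320,275,360,305),(340,245,380,280),.005,.052),'black':((385,285,418,315),(390,222,420,250),.006,.040)}
for n,(bs,bt,z,D) in B.items():
    ks=blobs(s,n,bs)[0];kt=blobs(t,n,bt)[0]
    es=cv2.fitEllipse(ks);et=cv2.fitEllipse(kt)
    ps=plane(s,[es[0]],z)[0];pt=plane(t,[et[0]],z)[0]
    P,g=tri(s,es[0],t,et[0])
    q=plane(t,kt.reshape(-1,2),2*z); 
    print(n,es[0],et[0],'side',ps,'top',pt,'tri',P,'gap',g,'diam',np.ptp(q[:,0]),np.ptp(q[:,1]))
for nm,c,b in(('s',s,(200,195,300,275)),('t',t,(215,240,285,320))):
    x0,y0,x1,y1=b
    cv2.imwrite(f'pics/z{nm}.png',cv2.resize(c['img'][y0:y1,x0:x1,::-1],None,fx=7,fy=7,interpolation=cv2.INTER_CUBIC))
    for k in blobs(c,'yellow',b,4): M=cv2.moments(k);print(nm,M['m10']/M['m00'],M['m01']/M['m00'],M['m00'])
E
```

```text
blue (281.5698547363281, 308.9635925292969) (341.6214599609375, 315.1097106933594) side [ 0.4471 -0.0555  0.007 ] top [ 0.4467 -0.0561  0.007 ] tri [ 0.4467 -0.056   0.0077] gap 9.500000200746297e-05 diam 0.04209887143021995 0.04033410498410614
red (339.51190185546875, 342.2444763183594) (400.7950744628906, 307.0777587890625) side [ 0.4613 -0.1963  0.008 ] top [ 0.4615 -0.1962  0.008 ] tri [ 0.4615 -0.1962  0.0078] gap 2.133978217492947e-05 diam 0.0517291911186995 0.05443482080482756
green (339.71014404296875, 289.60491943359375) (358.0693054199219, 262.3145446777344) side [ 0.571  -0.0992  0.005 ] top [ 0.5705 -0.0997  0.005 ] tri [ 0.5704 -0.0997  0.0057] gap 3.0327057646395662e-05 diam 0.050209631789192355 0.04810407838187522Traceback (most recent call last):
  File "<stdin>", line 7, in <module>
IndexError: list index out of range
```

```bash
sed -i "s/(v<45)/(v<75)/" h.py
python3 - <<'E'
from h import *
np.set_printoptions(precision=4,suppress=True)
s=cap('side');t=cap('top')
B={'black':((385,285,418,315),(390,222,420,250),.006,.040)}
for n,(bs,bt,z,D) in B.items():
    a=blobs(s,n,bs,5);b=blobs(t,n,bt,5); print(len(a),len(b))
    ks=np.vstack(a);kt=np.vstack(b)
    es=cv2.fitEllipse(ks);et=cv2.fitEllipse(kt)
    ps=plane(s,[es[0]],z)[0];pt=plane(t,[et[0]],z)[0]
    P,g=tri(s,es[0],t,et[0])
    q=plane(t,kt.reshape(-1,2),2*z); 
    print(n,es[0],et[0],'side',ps,'top',pt,'tri',P,'gap',g,'diam',np.ptp(q[:,0]),np.ptp(q[:,1]))
for nm,c,b in(('s',s,(200,195,300,275)),('t',t,(215,240,285,320))):
    x0,y0,x1,y1=b
    cv2.imwrite(f'pics/z{nm}.png',cv2.resize(c['img'][y0:y1,x0:x1,::-1],None,fx=7,fy=7,interpolation=cv2.INTER_CUBIC))
    for k in blobs(c,'yellow',b,4): M=cv2.moments(k);print(nm,M['m10']/M['m00'],M['m01']/M['m00'],M['m00'])
E
```

```text
1 1
black (400.8791198730469, 301.18487548828125) (403.8599548339844, 236.63064575195312) side [ 0.6294 -0.2124  0.006 ] top [ 0.6292 -0.2121  0.006 ] tri [ 0.6294 -0.2122  0.0059] gap 0.00040655664070263627 diam 0.03652065732293319 0.03854624937455872
s 262.1955922865014 219.6418732782369 60.5
s 229.35327635327636 227.56980056980055 58.5
t 253.03508771929825 262.046783625731 57.0
t 240.9657320872274 294.29906542056074 53.5
```

View pics/zs.png

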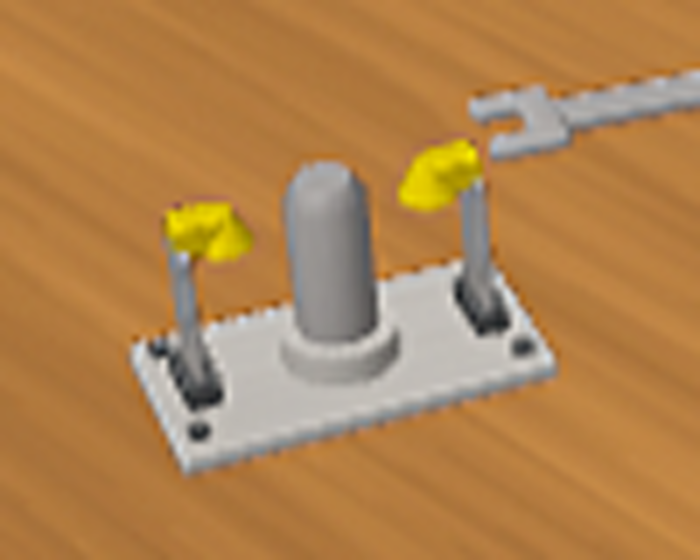

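View pics/zt.png

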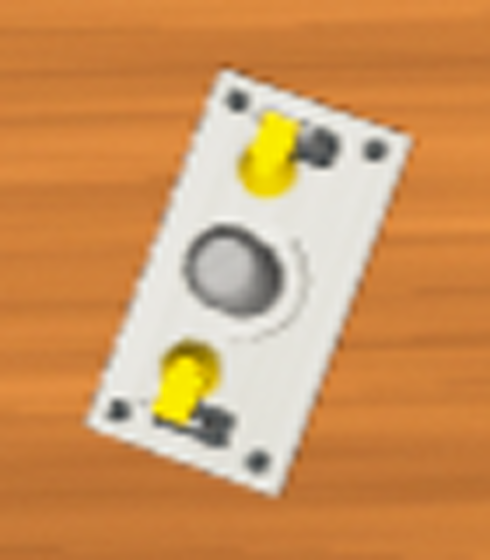

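```bash

python3 - <<'E'
from h import *
np.set_printoptions(precision=4,suppress=True)
s=cap('side');t=cap('top')
def refine(c,z,b,pl):
    uv=(np.array(z)+.5)/7-.5+b[:2]; return plane(c,uv,pl),uv
# plate by mask (low saturation bright) in top view
b=(215,240,285,320)
hsv=cv2.cvtColor(t['img'],cv2.COLOR_RGB2HSV);m=((hsv[...,1]<90)|((hsv[...,2]<110))|mask(t,'yellow').astype(bool)).astype(np.uint8)
mm=np.zeros_like(m);mm[b[1]:b[3],b[0]:b[2]]=m[b[1]:b[3],b[0]:b[2]]
k=max(cv2.findContours(mm,0,cv2.CHAIN_APPROX_NONE)[0],key=cv2.contourArea)
q=plane(t,k.reshape(-1,2).astype(float),.008)[:,:2]
print('rect',cv2.minAreaRect(q.astype(np.float32)))
P,_=refine(t,[(222,70),(412,135),(278,495),(88,425)],b[:2],.008);print('top corners',P,P.mean(0),np.linalg.norm(P[0]-P[1]),np.linalg.norm(P[1]-P[2]))
print('yaw',np.arctan2(*(P[1]-P[2])[[1,0]]),np.arctan2(*(P[0]-P[3])[[1,0]]))
S,_=refine(s,[(130,347),(188,468),(553,367),(490,262)],(200,195),.008);print('side corners',S,S.mean(0))
print('yaw',np.arctan2(*(S[2]-S[1])[[1,0]]))
_,ut=refine(t,[(222,267)],b[:2],.078);_,us=refine(s,[(327,172)],(200,195),.078)
print('tip',plane(t,ut,.078),plane(s,us,.078),tri(t,ut[0],s,us[0]))
# noses: yellow centroid tri
print(tri(t,(253.04,262.05),s,(262.2,219.64)),tri(t,(240.97,294.3),s,(229.35,227.57)))
# post base on seat, pedestal outline in top: big ellipse
E
```

```text
rect ((0.5358870029449463, 0.1581573486328125), (0.0706648901104927, 0.1292262226343155), 68.43147277832031)
top corners [[0.608  0.1661 0.008 ]
 [0.584  0.1017 0.008 ]
 [0.4636 0.149  0.008 ]
 [0.4888 0.2127 0.008 ]] [0.5361 0.1574 0.008 ] 0.06872803041397599 0.12931909250876863
yaw -0.37419356731086745 -0.37247491488432144
side corners [[0.4894 0.213  0.008 ]
 [0.4629 0.1454 0.008 ]
 [0.5806 0.1009 0.008 ]
 [0.6068 0.1627 0.008 ]] [0.5349 0.1555 0.008 ]
yaw -0.36160368740303994
tip [[0.5358 0.1587 0.078 ]] [[0.5405 0.1606 0.078 ]] (array([0.5366, 0.1575, 0.081 ]), np.float64(0.002661920792767807))
(array([0.572 , 0.1436, 0.0693]), np.float64(0.0010924228382550483)) (array([0.4996, 0.1719, 0.0696]), np.float64(0.0004960453566992087))
```

Call:
{"fn": "step_arm", "kwargs": {
  "steps": [0,0,0,0.047,-0.031,0,0.093,0,0,0,0.047,-0.031,0,0.093,0,0,0,0.047,-0.031,0,0.093,0,0,0,0.047,-0.031,0,0.093,0,0,0,0.047,-0.031,0,0.093]
}}

```text
time_s: 1.02
tcp_pos: [0.3633, -0.4976, 0.2299]
orientation: [3.141, -0.0, 0.237]
force: [0.7, -0.1, -0.2]
gripper_width: 0.0931
```

Call:
{"fn": "step_arm", "kwargs": {
  "steps": [0,0,0,0.047,-0.031,0,0.093,0,0,0,0.047,-0.031,0,0.093,0,0,0,0.047,-0.031,0,0.093,0,0,0,0.047,-0.031,0,0.093,0,0,0,0.047,-0.031,0,0.093]
}}

```text
time_s: 1.65
tcp_pos: [0.5554, -0.2918, 0.2299]
orientation: [3.141, -0.0, 0.237]
force: [0.9, -0.3, -0.5]
gripper_width: 0.0934
```

Call:
{"fn": "step_arm", "kwargs": {
  "steps": [0,0,0,0.047,-0.031,0,0.093,0,0,0,0.047,-0.031,0,0.093,0,0,-10.5,0,0,0,0.093,0,0,-10.5,0,0,0,0.093,0,0,-10.5,0,0,0,0.093]
}}

```text
time_s: 2.28
tcp_pos: [0.6312, -0.2105, 0.2296]
orientation: [-3.142, 0.0, 0.793]
force: [0.2, 0.1, 0.1]
gripper_width: 0.0929
```

Call:
{"fn": "step_arm", "kwargs": {
  "steps": [0,0,-10.5,0,0,0,0.093,0,0,-10.5,0,0,0,0.093,0,0,-10.5,0,0,0,0.093,0,0,-10.5,0,0,0,0.093,0,0,-10.5,0,0,0,0.093]
}}

```text
time_s: 2.9
tcp_pos: [0.6311, -0.211, 0.2297]
orientation: [3.142, 0.0, 1.709]
force: [0.1, 0.1, -0.0]
gripper_width: 0.093
```

Call:
{"fn": "step_arm", "kwargs": {
  "steps": [0,0,-10.5,0,0,0,0.093,0,0,-10.5,0,0,0,0.093,0,0,-10.5,0,0,0,0.093,0,0,-10.5,0,0,0,0.093,0,0,-10.5,0,0,0,0.093]
}}

```text
time_s: 3.52
tcp_pos: [0.631, -0.2111, 0.2296]
orientation: [-3.141, 0.0, 2.625]
force: [0.8, -0.4, 0.6]
gripper_width: 0.0931
```

```bash
cat >> h.py <<'E'
from scipy.spatial.transform import Rotation as Ro
def go(x,y,z,yaw=2.7676):
    o=arm.observe();R=Ro.from_euler('xyz',o['orientation']).as_matrix()
    d=R.T@(np.array([x,y,z])-o['tcp_pos'])
    T=Ro.from_euler('xyz',[np.pi,0,yaw]).as_matrix()
    print('t %.2f'%o['time_s'],'tcp',o['tcp_pos'].round(4),'rpy',o['orientation'].round(4),'F',o['force'].round(1),'w %.4f'%o['gripper_width'],'q',o['joint_positions'].round(2))
    print('shift mm (tool)',(d*1000).round(1),'turn',np.degrees(Ro.from_matrix(R.T@T).as_rotvec()).round(2))
E
python3 -c "
from h import *
go(.6294,-.2122,.100)"
```

```text
t 3.52 tcp [ 0.631  -0.2111  0.2296] rpy [-3.1413e+00  1.0000e-04  2.6249e+00] F [ 0.8 -0.4  0.6] w 0.0931 q [ 0.67  0.61 -0.68  1.72  0.45  0.98  0.87]
shift mm (tool) [  0.8  -1.8 129.6] turn [-0.01  0.   -8.17]
```

Call:
{"fn": "step_arm", "kwargs": {
  "steps": [0,0,-8.2,0,0,0,0.093,0,0,0,0.001,-0.0015,0.06,0.093,0,0,0,0,0,0.06,0.093,0,0,0,0,0,0.04,0.093,0,0,0,0,0,0,0.093]
}}

```text
time_s: 4.15
tcp_pos: [0.6277, -0.2116, 0.0668]
orientation: [-3.141, -0.005, 2.763]
force: [-0.0, -0.1, 0.4]
gripper_width: 0.0927
```

```bash
python3 -c "
from h import *
go(.6294,-.2122,.014)
c=cap('side');cap('top','t1');cv2.imwrite('pics/s1.png',cv2.resize(c['img'][200:360,300:500,::-1],None,fx=4,fy=4))"
```

```text
t 4.15 tcp [ 0.6277 -0.2116  0.0668] rpy [-3.1409 -0.0053  2.7626] F [-0.  -0.1  0.4] w 0.0927 q [ 0.61  0.79 -0.59  1.84  0.64  0.72  0.85]
shift mm (tool) [-2.   0.1 52.8] turn [-0.04 -0.3  -0.29]
```

View pics/s1.png

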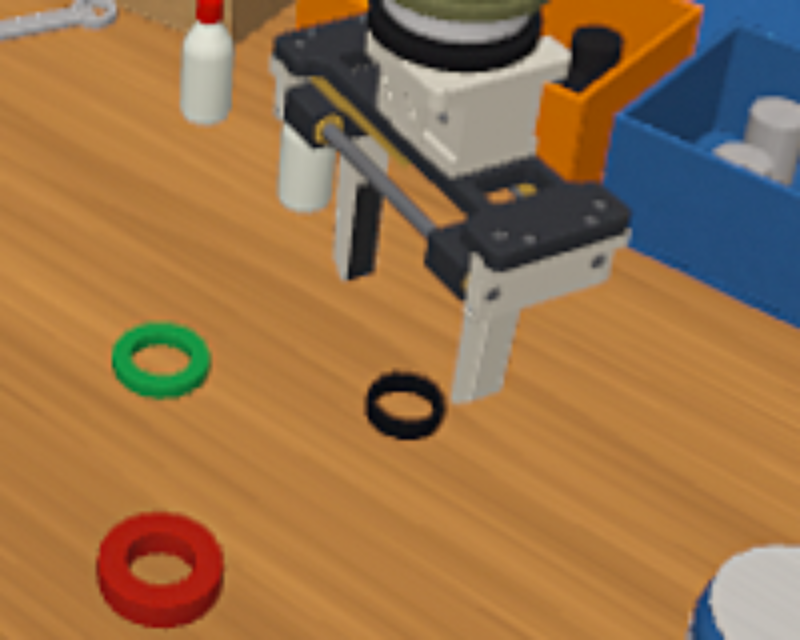

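Call:
{"fn": "step_arm", "kwargs": {
  "steps": [0,0,0,0,0,0.02,0.093,0,0,0,0,0,0.015,0.093,0,0,0,0,0,0,0.093,0,0,0,0,0,0,0.093]
}}

```text
time_s: 4.75
tcp_pos: [0.6297, -0.2117, 0.0348]
orientation: [3.141, 0.0, 2.762]
force: [0.2, -0.2, 0.7]
gripper_width: 0.0931
```

```bash
python3 -c "
from h import *
go(.6294,-.2122,.014)"
```

```text
t 4.75 tcp [ 0.6297 -0.2117  0.0348] rpy [3.1415e+00 1.0000e-04 2.7624e+00] F [ 0.2 -0.2  0.7] w 0.0931 q [ 0.59  0.83 -0.56  1.85  0.68  0.67  0.81]
shift mm (tool) [ 0.1 -0.5 20.8] turn [ 0.01  0.   -0.3 ]
```

Call:
{"fn": "step_arm", "kwargs": {
  "steps": [0,0,0,0,-0.0005,0.0105,0.093,0,0,-0.3,0,0,0.01,0.07,0,0,0,0,0,0,0.036,0,0,0,0,0,0,0.036,0,0,0,0,0,0,0.036],
  "grip_force": 15
}}

```text
time_s: 5.38
tcp_pos: [0.6296, -0.2123, 0.0143]
orientation: [3.142, 0.0, 2.768]
force: [-0.4, 0.4, 0.2]
gripper_width: 0.0573
```

Call:
{"fn": "step_arm", "kwargs": {
  "steps": [0,0,0,0,0,0,0.036,0,0,0,0,0,0,0.036]
}}

```text
time_s: 5.62
tcp_pos: [0.6295, -0.2124, 0.0143]
orientation: [-3.142, 0.0, 2.768]
force: [0.4, 0.5, 1.0]
gripper_width: 0.0396
```

```bash
python3 -c "
from h import *
go(.5359,.1578,.150)"
```

```text
t 5.62 tcp [ 0.6295 -0.2124  0.0143] rpy [-3.1416e+00  3.0000e-04  2.7676e+00] F [0.4 0.5 1. ] w 0.0396 q [ 0.57  0.85 -0.54  1.85  0.71  0.63  0.8 ]
shift mm (tool) [ 222.3  310.4 -135.8] turn [-0.    0.01 -0.  ]
```

Call:
{"fn": "step_arm", "kwargs": {
  "steps": [0,0,0,0,0,-0.03,0.036,0,0,0,0,0,-0.053,0.036,0,0,0,0,0,-0.053,0.036,0,0,0,0.028,0.039,0,0.036,0,0,0,0.028,0.039,0,0.036]
}}

```text
time_s: 6.25
tcp_pos: [0.6056, -0.1189, 0.151]
orientation: [3.141, 0.002, 2.766]
force: [0.9, 1.0, -0.2]
gripper_width: 0.0394
```

Call:
{"fn": "step_arm", "kwargs": {
  "steps": [0,0,0,0.028,0.039,0,0.036,0,0,0,0.028,0.039,0,0.036,0,0,0,0.028,0.039,0,0.036,0,0,0,0.028,0.039,0,0.036,0,0,0,0.028,0.039,0,0.036]
}}

```text
time_s: 6.88
tcp_pos: [0.5462, 0.1148, 0.1503]
orientation: [3.142, 0.0, 2.767]
force: [1.7, 0.8, -0.5]
gripper_width: 0.04
```

Call:
{"fn": "step_arm", "kwargs": {
  "steps": [0,0,0,0.026,0.037,0,0.036,0,0,0,0,0,0,0.036,0,0,0,0,0,0,0.036]
}}

```text
time_s: 7.25
tcp_pos: [0.5361, 0.1567, 0.15]
orientation: [-3.141, 0.0, 2.768]
force: [0.6, 0.4, -0.9]
gripper_width: 0.0398
```

```bash
python3 -c "
from h import *
go(.5359,.1578,.100)
c=cap('side');d=cap('top');cv2.imwrite('pics/s2.png',cv2.resize(c['img'][130:290,150:350,::-1],None,fx=4,fy=4))
cv2.imwrite('pics/t2.png',cv2.resize(d['img'][200:350,150:350,::-1],None,fx=4,fy=4))"
```

```text
t 7.25 tcp [0.5361 0.1567 0.15  ] rpy [-3.1407e+00  2.0000e-04  2.7676e+00] F [ 0.6  0.4 -0.9] w 0.0398 q [ 0.06  0.58 -0.65  2.03  0.54  0.71  0.26]
shift mm (tool) [ 0.6  1.  50. ] turn [-0.05  0.01 -0.  ]
```

View pics/s2.png

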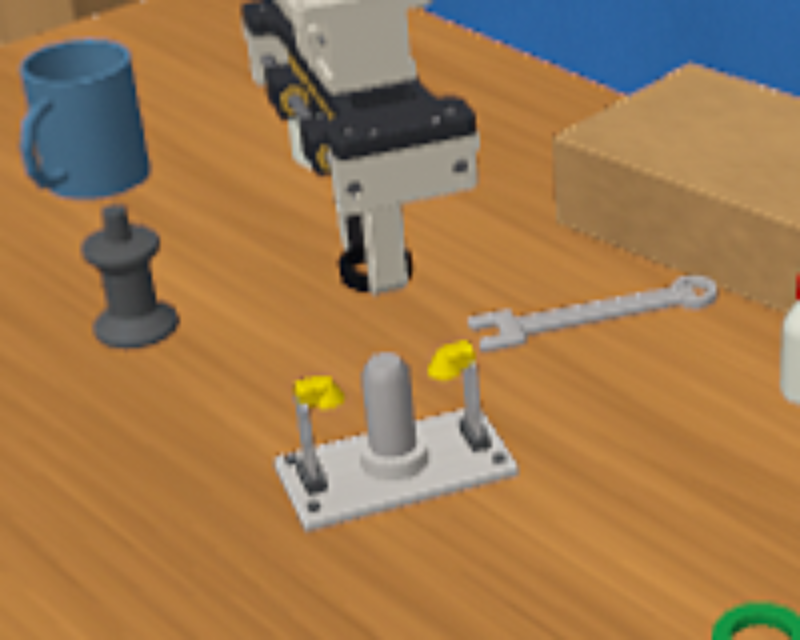

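View pics/t2.png

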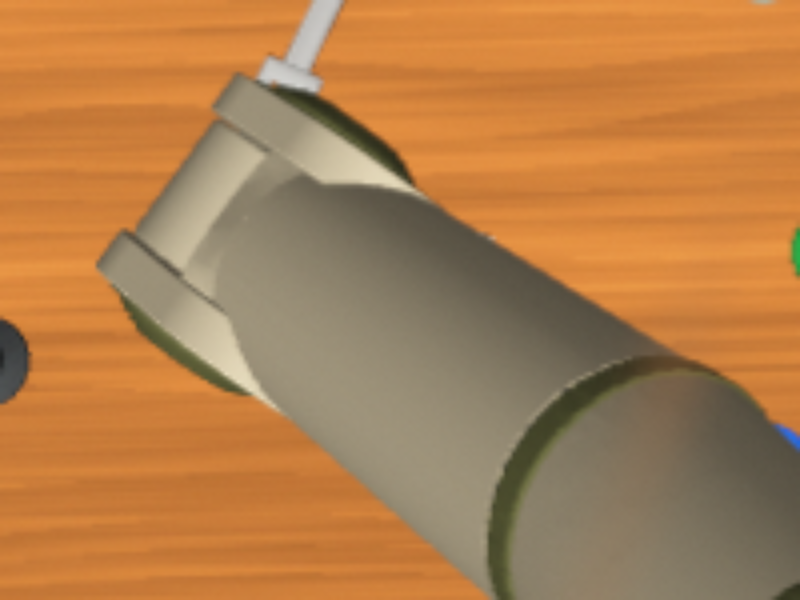

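Call:
{"fn": "step_arm", "kwargs": {
  "steps": [0,0,0,0.0006,0.001,0.03,0.036,0,0,0,0,0,0.022,0.036,0,0,0,0,0,0,0.036,0,0,0,0,0,0,0.036]
}}

```text
time_s: 7.85
tcp_pos: [0.5363, 0.158, 0.0987]
orientation: [3.141, 0.0, 2.766]
force: [0.2, -0.0, 0.3]
gripper_width: 0.0396
```

```bash
python3 -c "
from h import *
go(.5359,.1578,.0343)
c=cap('side')
k=blobs(c,'black',(225,185,265,225),10);print([ (cv2.boundingRect(a),cv2.contourArea(a)) for a in k])
o=arm.observe()['tcp_pos'];a=np.linspace(0,6.28,200)
for z in(-.0023,-.0143): u=proj(c,np.c_[o[0]+.02*np.cos(a),o[1]+.02*np.sin(a),np.full(200,o[2]+z)]);print(u.min(0),u.max(0))
cv2.imwrite('pics/s3.png',cv2.resize(c['img'][170:270,200:300,::-1],None,fx=6,fy=6,interpolation=cv2.INTER_CUBIC))"
```

```text
t 7.85 tcp [0.5363 0.158  0.0987] rpy [3.1414e+00 3.0000e-04 2.7665e+00] F [ 0.2 -0.   0.3] w 0.0396 q [ 0.01  0.65 -0.58  2.07  0.62  0.61  0.19]
shift mm (tool) [ 0.3 -0.3 64.4] turn [ 0.01  0.02 -0.07]
[((228, 185, 37, 11), 167.0), ((237, 206, 7, 16), 48.5)]
[235.82039826 208.63258092] [253.72510095 218.18437995]
[236.37524782 213.07358483] [254.16156043 222.70360848]
```

View pics/s3.png

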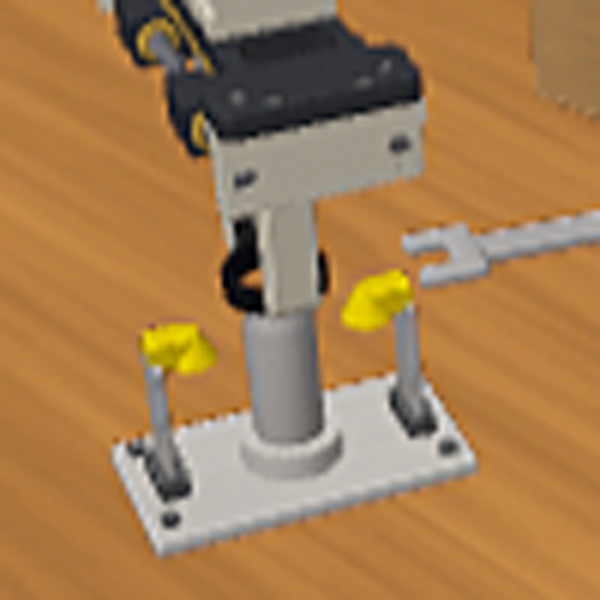

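Call:
{"fn": "step_arm", "kwargs": {
  "steps": [0,0,0,0.0003,-0.0003,0.006,0.036,0,0,0,0,0,0.004,0.036,0,0,0,0,0,0.004,0.036,0,0,0,0,0,0,0.036]
}}

```text
time_s: 8.4
tcp_pos: [0.5353, 0.1584, 0.0838]
orientation: [-3.141, -0.0, 2.768]
force: [-0.1, 0.4, -0.4]
gripper_width: 0.0394
```

Call:
{"fn": "step_arm", "kwargs": {
  "steps": [0,0,0,0,0,0.005,0.036,0,0,0,0,0,0.005,0.036,0,0,0,0,0,0,0.036]
}}

```text
time_s: 8.78
tcp_pos: [0.5352, 0.1584, 0.0736]
orientation: [-3.141, -0.001, 2.768]
force: [0.2, 0.5, 0.2]
gripper_width: 0.0394
```

Call:
{"fn": "step_arm", "kwargs": {
  "steps": [0,0,0,0,0,0.01,0.036,0,0,0,0,0,0.01,0.036,0,0,0,0,0,0.01,0.036,0,0,0,0,0,0.005,0.036,0,0,0,0,0,0,0.036]
}}

```text
time_s: 9.4
tcp_pos: [0.5352, 0.1584, 0.0386]
orientation: [-3.141, -0.001, 2.768]
force: [-0.2, 0.3, 0.2]
gripper_width: 0.0397
```

Call:
{"fn": "step_arm", "kwargs": {
  "steps": [0,0,0,0,0,0.003,0.036,0,0,0,0,0,0.002,0.036,0,0,0,0,0,0,0.036]
}}

```text
time_s: 9.78
tcp_pos: [0.5355, 0.1582, 0.0342]
orientation: [-3.142, 0.0, 2.768]
force: [0.1, -0.0, 1.0]
gripper_width: 0.0393
```

Call:
{"fn": "step_arm", "kwargs": {
  "steps": [0,0,0,0,0,0,0.07,0,0,0,0,0,0,0.07,0,0,0,0,0,-0.03,0.093,0,0,0,0,0,-0.06,0.093,0,0,0,0,0,-0.03,0.093]
}}

```text
time_s: 10.4
tcp_pos: [0.5359, 0.1588, 0.1566]
orientation: [3.14, 0.001, 2.768]
force: [0.9, 0.4, -0.0]
gripper_width: 0.0847
```

```bash
python3 -c "
from h import *
go(.447,-.0559,.050)
c=cap('side')
cv2.imwrite('pics/s4.png',cv2.resize(c['img'][170:270,200:300,::-1],None,fx=6,fy=6,interpolation=cv2.INTER_CUBIC))"
```

```text
t 10.40 tcp [0.5359 0.1588 0.1566] rpy [3.1400e+00 1.5000e-03 2.7676e+00] F [ 0.9  0.4 -0. ] w 0.0847 q [ 0.07  0.58 -0.67  2.02  0.54  0.72  0.26]
shift mm (tool) [   4.5 -232.5  106.2] turn [ 0.09  0.08 -0.  ]
```

View pics/s4.png

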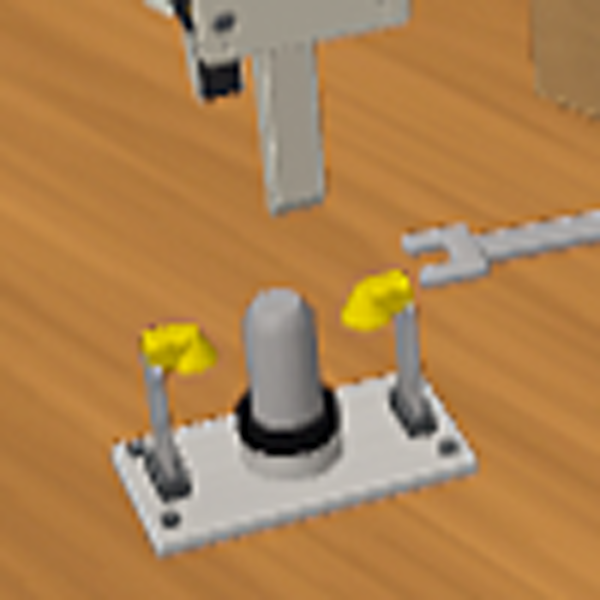

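Spacer sits flat on the pedestal (zoom ≈ (290,420)). Now the blue ring.

Call:
{"fn": "step_arm", "kwargs": {
  "steps": [0,0,0,0.001,-0.05,0,0.093,0,0,0,0.001,-0.05,0,0.093,0,0,0,0.001,-0.05,0,0.093,0,0,0,0.001,-0.05,0,0.093,0,0,0,0.0005,-0.0325,0,0.093]
}}

```text
time_s: 11.08
tcp_pos: [0.4449, -0.0586, 0.1539]
orientation: [-3.141, -0.001, 2.766]
force: [0.7, -0.2, -0.1]
gripper_width: 0.0929
```

Call:
{"fn": "step_arm", "kwargs": {
  "steps": [0,0,0,0,0,0.06,0.093,0,0,0,0,0,0.04,0.093,0,0,0,0,0,0,0.093,0,0,0,0,0,0,0.093]
}}

```text
time_s: 11.58
tcp_pos: [0.4466, -0.056, 0.0549]
orientation: [3.142, 0.0, 2.769]
force: [0.6, 0.4, 0.3]
gripper_width: 0.0929
```

```bash
python3 -c "
from h import *
go(.4468,-.0559,.0145)"
```

```text
t 11.57 tcp [ 0.4466 -0.056   0.0549] rpy [3.1416e+00 4.0000e-04 2.7685e+00] F [0.6 0.4 0.3] w 0.0929 q [ 0.3   0.63 -0.43  2.34  0.85  0.33  0.32]
shift mm (tool) [-0.1  0.1 40.4] turn [0.   0.02 0.05]
```

Call:
{"fn": "step_arm", "kwargs": {
  "steps": [0,0,0,0,0,0.025,0.093,0,0,0,0,0,0.0155,0.075,0,0,0,0,0,0,0.042,0,0,0,0,0,0,0.042,0,0,0,0,0,0,0.042]
}}

```text
time_s: 12.2
tcp_pos: [0.4468, -0.0566, 0.0145]
orientation: [3.141, 0.001, 2.767]
force: [-1.1, 0.3, -0.5]
gripper_width: 0.0573
```

Call:
{"fn": "step_arm", "kwargs": {
  "steps": [0,0,0,0,0,0,0.042,0,0,0,0,0,0,0.042]
}}

```text
time_s: 12.45
tcp_pos: [0.4466, -0.0566, 0.014]
orientation: [3.141, 0.001, 2.767]
force: [0.1, 0.1, 7.3]
gripper_width: 0.0455
```

```bash
python3 -c "
from h import *
go(.5357,.158,.150)"
```

```text
t 12.45 tcp [ 0.4466 -0.0566  0.014 ] rpy [3.1413e+00 8.0000e-04 2.7672e+00] F [0.1 0.1 7.3] w 0.0455 q [ 0.17  0.69 -0.25  2.36  1.01  0.19  0.17]
shift mm (tool) [  -4.6  232.3 -135.9] turn [ 0.01  0.05 -0.02]
```

Call:
{"fn": "step_arm", "kwargs": {
  "steps": [0,0,0,0,0,-0.02,0.042,0,0,0,0,0,-0.03,0.042,0,0,0,0,0,0,0.042,0,0,0,0,0,0,0.042]
}}

```text
time_s: 12.95
tcp_pos: [0.4462, -0.0568, 0.0633]
orientation: [-3.142, 0.0, 2.767]
force: [-0.3, -0.1, -0.2]
gripper_width: 0.0454
```

```bash
python3 -c "
from h import *
go(.5357,.158,.150)
c=cap('side')
cv2.imwrite('pics/s5.png',cv2.resize(c['img'][210:350,200:380,::-1],None,fx=4,fy=4,interpolation=cv2.INTER_CUBIC))"
```

```text
t 12.95 tcp [ 0.4462 -0.0568  0.0633] rpy [-3.1415e+00  1.0000e-04  2.7668e+00] F [-0.3 -0.1 -0.2] w 0.0454 q [ 0.33  0.61 -0.47  2.33  0.84  0.36  0.33]
shift mm (tool) [ -4.7 232.7 -86.8] turn [-0.    0.01 -0.05]
```

View pics/s5.png

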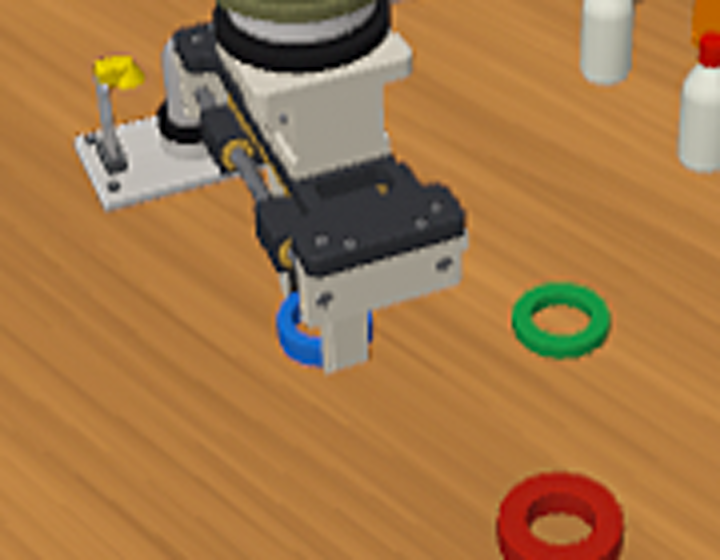

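Call:
{"fn": "step_arm", "kwargs": {
  "steps": [0,0,0,0,0,-0.05,0.042,0,0,0,0,0,-0.037,0.042,0,0,0,-0.001,0.05,0,0.042,0,0,0,-0.001,0.05,0,0.042,0,0,0,-0.001,0.05,0,0.042]
}}

```text
time_s: 13.62
tcp_pos: [0.5042, 0.0831, 0.1496]
orientation: [-3.141, -0.001, 2.767]
force: [0.5, -0.5, -1.3]
gripper_width: 0.0462
```

Call:
{"fn": "step_arm", "kwargs": {
  "steps": [0,0,0,-0.001,0.05,0,0.042,0,0,0,-0.0005,0.033,0,0.042,0,0,0,0,0,0.03,0.042,0,0,0,0,0,0.02,0.042,0,0,0,0,0,0,0.042]
}}

```text
time_s: 14.25
tcp_pos: [0.5343, 0.1587, 0.0983]
orientation: [-3.139, -0.003, 2.769]
force: [0.4, -0.5, 0.2]
gripper_width: 0.0457
```

Call:
{"fn": "step_arm", "kwargs": {
  "steps": [0,0,0,0,0,0,0.042]
}}

```text
time_s: 14.38
tcp_pos: [0.5355, 0.1591, 0.1005]
orientation: [-3.141, -0.0, 2.768]
force: [-0.2, -0.2, -1.2]
gripper_width: 0.0458
```

```bash
python3 -c "
from h import *
go(.5356,.1581,.0463)
c=cap('side')
cv2.imwrite('pics/s6.png',cv2.resize(c['img'][170:270,200:300,::-1],None,fx=6,fy=6,interpolation=cv2.INTER_CUBIC))"
```

```text
t 14.38 tcp [0.5355 0.1591 0.1005] rpy [-3.1413e+00 -3.0000e-04  2.7681e+00] F [-0.2 -0.2 -1.2] w 0.0458 q [ 0.03  0.65 -0.62  2.06  0.65  0.62  0.16]
shift mm (tool) [-0.4 -0.9 54.2] turn [-0.02 -0.02  0.03]
```

View pics/s6.png

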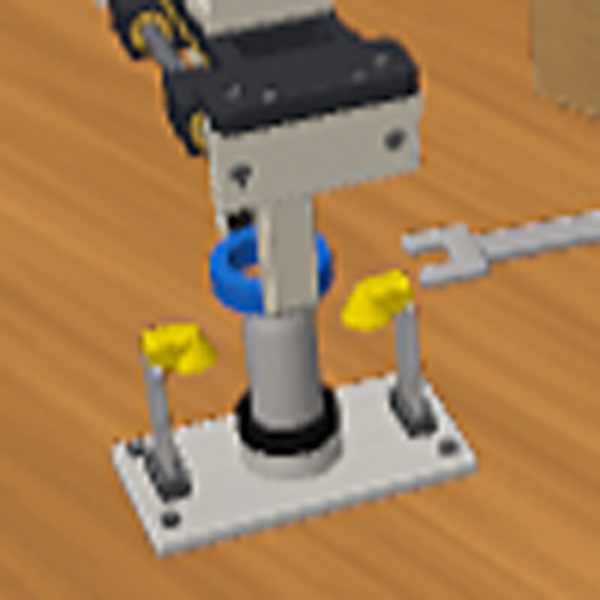

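Call:
{"fn": "step_arm", "kwargs": {
  "steps": [0,0,0,-0.0004,-0.001,0.007,0.042,0,0,0,0,0,0.005,0.042,0,0,0,0,0,0.003,0.042,0,0,0,0,0,0,0.042]
}}

```text
time_s: 14.92
tcp_pos: [0.5355, 0.1577, 0.0854]
orientation: [-3.141, -0.0, 2.768]
force: [0.7, 0.5, -1.3]
gripper_width: 0.0457
```

Call:
{"fn": "step_arm", "kwargs": {
  "steps": [0,0,0,0,0,0.005,0.042,0,0,0,0,0,0.005,0.042,0,0,0,0,0,0,0.042]
}}

```text
time_s: 15.3
tcp_pos: [0.5355, 0.1578, 0.0752]
orientation: [-3.141, -0.0, 2.768]
force: [0.2, 0.1, -0.3]
gripper_width: 0.046
```

Call:
{"fn": "step_arm", "kwargs": {
  "steps": [0,0,0,0,0,0.01,0.042,0,0,0,0,0,0.01,0.042,0,0,0,0,0,0.005,0.042,0,0,0,0,0,0,0.042]
}}

```text
time_s: 15.8
tcp_pos: [0.5354, 0.1578, 0.05]
orientation: [-3.141, -0.001, 2.768]
force: [0.5, 0.8, -1.9]
gripper_width: 0.0455
```

Call:
{"fn": "step_arm", "kwargs": {
  "steps": [0,0,0,0,0,0.003,0.042,0,0,0,0,0,0.0015,0.042,0,0,0,0,0,0,0.042]
}}

```text
time_s: 16.18
tcp_pos: [0.5356, 0.1577, 0.0462]
orientation: [3.142, 0.0, 2.768]
force: [0.3, 0.4, -1.2]
gripper_width: 0.0458
```

Call:
{"fn": "step_arm", "kwargs": {
  "steps": [0,0,0,0,0,0.001,0.042,0,0,0,0,0,0,0.042]
}}

```text
time_s: 16.42
tcp_pos: [0.5357, 0.1577, 0.046]
orientation: [-3.142, 0.001, 2.767]
force: [-1.9, -0.6, 10.5]
gripper_width: 0.0459
```

Call:
{"fn": "step_arm", "kwargs": {
  "steps": [0,0,0,0,0,0,0.07,0,0,0,0,0,0,0.07,0,0,0,0,0,-0.03,0.093,0,0,0,0,0,-0.06,0.093,0,0,0,0,0,-0.02,0.093]
}}

```text
time_s: 17.05
tcp_pos: [0.5364, 0.1583, 0.1578]
orientation: [3.139, 0.002, 2.767]
force: [0.4, -0.3, -1.3]
gripper_width: 0.0904
```

```bash
python3 -c "
from h import *
go(.4615,-.1962,.050)
c=cap('side')
cv2.imwrite('pics/s7.png',cv2.resize(c['img'][170:270,200:300,::-1],None,fx=6,fy=6,interpolation=cv2.INTER_CUBIC))"
```

```text
t 17.05 tcp [0.5364 0.1583 0.1578] rpy [3.1393e+00 2.2000e-03 2.7674e+00] F [ 0.4 -0.3 -1.3] w 0.0904 q [ 0.09  0.58 -0.7   2.02  0.56  0.73  0.24]
shift mm (tool) [ -59.6 -357.6  107.2] turn [ 0.13  0.13 -0.01]
```

View pics/s7.png

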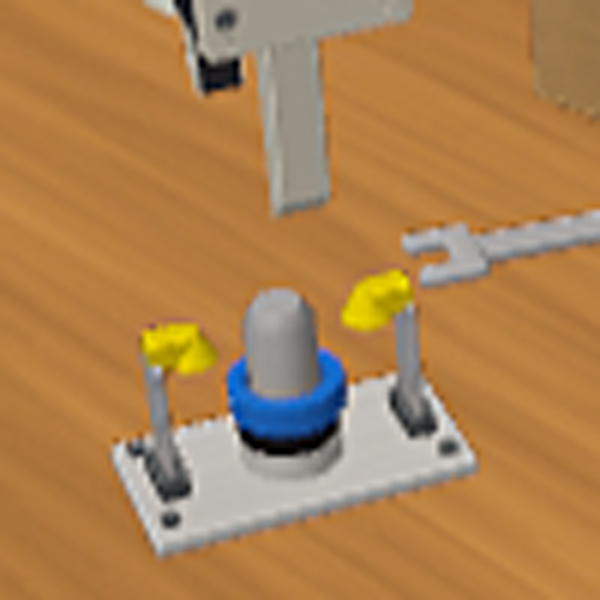

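Blue sits flat on black. Now the collar.

Call:
{"fn": "step_arm", "kwargs": {
  "steps": [0,0,0,-0.0085,-0.051,0,0.093,0,0,0,-0.0085,-0.051,0,0.093,0,0,0,-0.0085,-0.051,0,0.093,0,0,0,-0.0085,-0.051,0,0.093,0,0,0,-0.0085,-0.051,0,0.093]
}}

```text
time_s: 17.73
tcp_pos: [0.4813, -0.0968, 0.1545]
orientation: [-3.142, -0.001, 2.768]
force: [1.4, -0.1, 0.4]
gripper_width: 0.0931
```

Call:
{"fn": "step_arm", "kwargs": {
  "steps": [0,0,0,-0.0085,-0.051,0,0.093,0,0,0,-0.0085,-0.0515,0,0.093,0,0,0,0,0,0.06,0.093,0,0,0,0,0,0.04,0.093,0,0,0,0,0,0,0.093]
}}

```text
time_s: 18.35
tcp_pos: [0.4586, -0.1961, 0.0527]
orientation: [-3.141, -0.006, 2.768]
force: [0.2, 1.0, 0.8]
gripper_width: 0.0926
```

Call:
{"fn": "step_arm", "kwargs": {
  "steps": [0,0,0,0,0,0,0.093]
}}

```text
time_s: 18.48
tcp_pos: [0.4608, -0.1963, 0.0558]
orientation: [3.141, 0.0, 2.769]
force: [1.0, -0.0, 0.7]
gripper_width: 0.0931
```

```bash
python3 -c "
from h import *
go(.4614,-.1962,.0145)"
```

```text
t 18.48 tcp [ 0.4608 -0.1963  0.0558] rpy [3.1415e+00 1.0000e-04 2.7686e+00] F [ 1.  -0.   0.7] w 0.0931 q [ 0.66  0.67 -0.54  2.22  0.81  0.45  0.66]
shift mm (tool) [-0.5  0.3 41.3] turn [0.01 0.   0.06]
```

Call:
{"fn": "step_arm", "kwargs": {
  "steps": [0,0,0,-0.0005,0.0003,0.025,0.093,0,0,0,0,0,0.0163,0.085,0,0,0,0,0,0,0.085,0,0,0,0,0,0,0.054,0,0,0,0,0,0,0.054],
  "grip_force": 35
}}

```text
time_s: 19.1
tcp_pos: [0.4615, -0.197, 0.0148]
orientation: [3.142, 0.002, 2.767]
force: [-0.7, -0.5, 0.9]
gripper_width: 0.0694
```

Call:
{"fn": "step_arm", "kwargs": {
  "steps": [0,0,0,0,0,0,0.054,0,0,0,0,0,0,0.054]
}}

```text
time_s: 19.35
tcp_pos: [0.4612, -0.1968, 0.0143]
orientation: [-3.142, 0.001, 2.767]
force: [-1.6, 0.6, 7.0]
gripper_width: 0.0579
```

```bash
python3 -c "
from h import *
go(.5356,.158,.150)"
```

```text
t 19.35 tcp [ 0.4612 -0.1968  0.0143] rpy [-3.1416e+00  8.0000e-04  2.7673e+00] F [-1.6  0.6  7. ] w 0.0579 q [ 0.58  0.73 -0.42  2.24  0.93  0.35  0.56]
shift mm (tool) [  60.4  357.5 -135.7] turn [-0.    0.05 -0.02]
```

Call:
{"fn": "step_arm", "kwargs": {
  "steps": [0,0,0,0,0,-0.03,0.054,0,0,0,0,0,-0.053,0.054,0,0,0,0,0,-0.053,0.054,0,0,0,0.0085,0.05,0,0.054,0,0,0,0.0085,0.05,0,0.054]
}}

```text
time_s: 19.98
tcp_pos: [0.4818, -0.0978, 0.1506]
orientation: [3.142, 0.002, 2.763]
force: [1.0, 0.5, -0.1]
gripper_width: 0.0579
```

Call:
{"fn": "step_arm", "kwargs": {
  "steps": [0,0,0,0.0085,0.05,0,0.054,0,0,0,0.0085,0.05,0,0.054,0,0,0,0.0085,0.05,0,0.054,0,0,0,0.0085,0.05,0,0.054,0,0,0,0.0085,0.05,0,0.054]
}}

```text
time_s: 20.6
tcp_pos: [0.5334, 0.1522, 0.1497]
orientation: [-3.141, -0.0, 2.767]
force: [0.5, -1.4, -0.0]
gripper_width: 0.0574
```

Call:
{"fn": "step_arm", "kwargs": {
  "steps": [0,0,0,0.0009,0.0075,0.02,0.054,0,0,0,0,0,0.025,0.054,0,0,0,0,0,0,0.054,0,0,0,0,0,0,0.054]
}}

```text
time_s: 21.1
tcp_pos: [0.5354, 0.1581, 0.1053]
orientation: [3.141, -0.0, 2.767]
force: [-0.3, 0.2, -1.8]
gripper_width: 0.0578
```

```bash
python3 -c "
from h import *
go(.5356,.1579,.0603)
c=cap('side')
cv2.imwrite('pics/s8.png',cv2.resize(c['img'][170:270,200:300,::-1],None,fx=6,fy=6,interpolation=cv2.INTER_CUBIC))"
```

```text
t 21.10 tcp [0.5354 0.1581 0.1053] rpy [ 3.1415 -0.      2.7674] F [-0.3  0.2 -1.8] w 0.0578 q [ 0.04  0.65 -0.63  2.06  0.65  0.64  0.16]
shift mm (tool) [-0.3 -0.2 45. ] turn [ 0.01 -0.   -0.01]
```

View pics/s8.png

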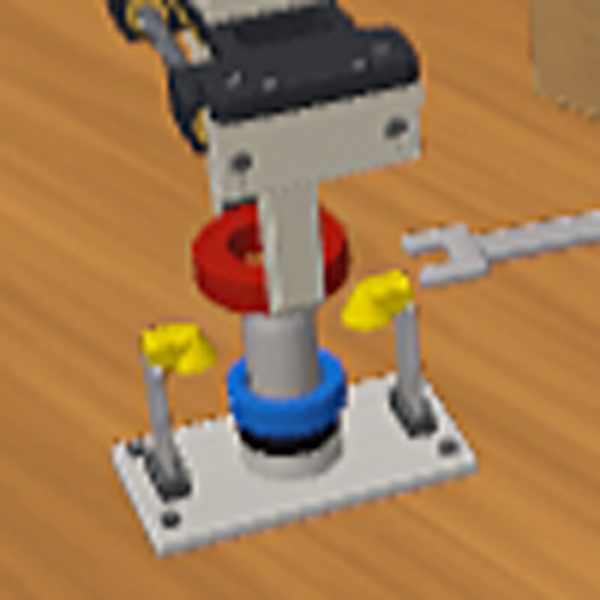

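Call:
{"fn": "step_arm", "kwargs": {
  "steps": [0,0,0,-0.0003,-0.0002,0.008,0.054,0,0,0,0,0,0.006,0.054,0,0,0,0,0,0.004,0.054,0,0,0,0,0,0,0.054]
}}

```text
time_s: 21.65
tcp_pos: [0.5353, 0.1578, 0.0864]
orientation: [-3.141, -0.001, 2.768]
force: [-1.1, -0.8, -1.1]
gripper_width: 0.0576
```

Call:
{"fn": "step_arm", "kwargs": {
  "steps": [0,0,0,0,0,0.004,0.054,0,0,0,0,0,0.004,0.054,0,0,0,0,0,0,0.054]
}}

```text
time_s: 22.02
tcp_pos: [0.5358, 0.1582, 0.0787]
orientation: [3.141, 0.0, 2.768]
force: [0.2, 0.5, 1.8]
gripper_width: 0.0575
```

Call:
{"fn": "step_arm", "kwargs": {
  "steps": [0,0,0,0,0,0.004,0.054,0,0,0,0,0,0.004,0.054,0,0,0,0,0,0,0.054]
}}

```text
time_s: 22.4
tcp_pos: [0.5353, 0.1578, 0.0702]
orientation: [-3.141, -0.001, 2.768]
force: [0.5, 1.0, -2.3]
gripper_width: 0.0577
```

Call:
{"fn": "step_arm", "kwargs": {
  "steps": [0,0,0,0,0,0.004,0.054,0,0,0,0,0,0.003,0.054,0,0,0,0,0,0,0.054]
}}

```text
time_s: 22.78
tcp_pos: [0.5352, 0.158, 0.0632]
orientation: [-3.142, -0.001, 2.768]
force: [1.0, 2.7, -8.3]
gripper_width: 0.0576
```

```bash
python3 -c "
from h import *
go(.5356,.1579,.0603)
c=cap('side')
cv2.imwrite('pics/s9.png',cv2.resize(c['img'][170:270,200:300,::-1],None,fx=6,fy=6,interpolation=cv2.INTER_CUBIC))"
```

```text
t 22.77 tcp [0.5352 0.158  0.0632] rpy [-3.1415e+00 -1.0000e-03  2.7679e+00] F [ 1.   2.7 -8.3] w 0.0576 q [-0.01  0.7  -0.57  2.09  0.72  0.56  0.1 ]
shift mm (tool) [-0.4  0.1  2.9] turn [-0.01 -0.05  0.02]
```

View pics/s9.png

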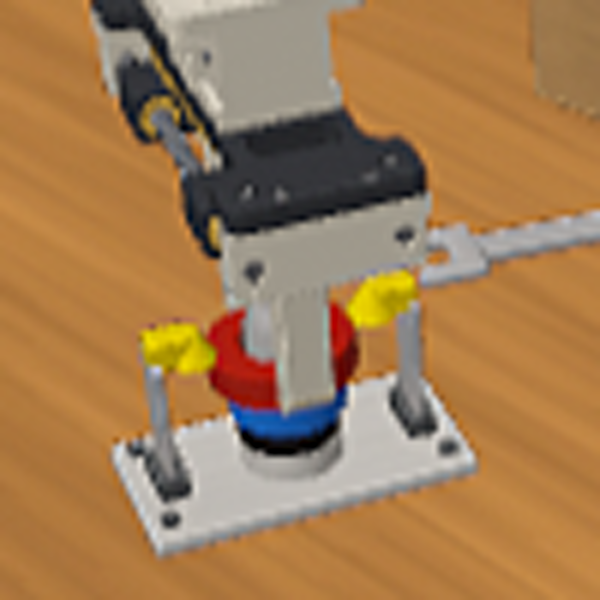

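Call:
{"fn": "step_arm", "kwargs": {
  "steps": [0,0,0,0,0,0.002,0.054,0,0,0,0,0,0.0015,0.054,0,0,0,0,0,0,0.054,0,0,0,0,0,0,0.054]
}}

```text
time_s: 23.32
tcp_pos: [0.5356, 0.1577, 0.0604]
orientation: [-3.141, 0.0, 2.767]
force: [-0.7, -0.5, -1.4]
gripper_width: 0.0578
```

```bash
python3 -c "
from h import *
go(.5356,.1579,.0603)
c=cap('side')
cv2.imwrite('pics/s10.png',cv2.resize(c['img'][170:270,200:300,::-1],None,fx=6,fy=6,interpolation=cv2.INTER_CUBIC))"
```

```text
t 23.32 tcp [0.5356 0.1577 0.0604] rpy [-3.1415e+00  2.0000e-04  2.7674e+00] F [-0.7 -0.5 -1.4] w 0.0578 q [-0.01  0.71 -0.56  2.09  0.73  0.55  0.09]
shift mm (tool) [0.1 0.2 0.1] turn [-0.01  0.01 -0.01]
```

View pics/s10.png

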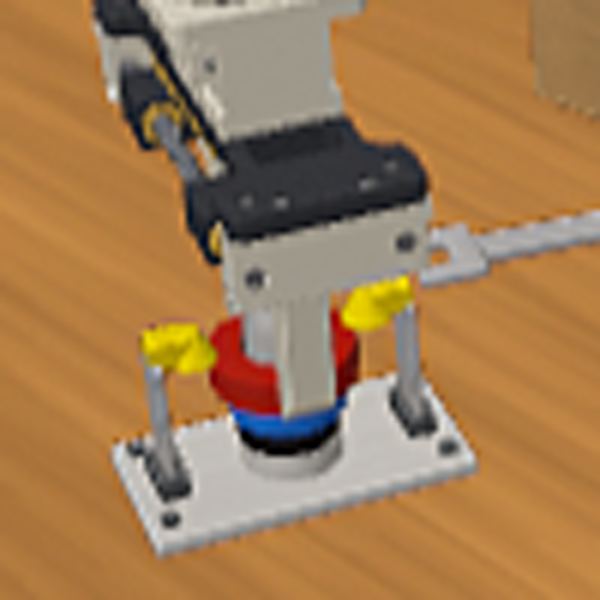

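Call:
{"fn": "step_arm", "kwargs": {
  "steps": [0,0,0,0,0,0.001,0.054,0,0,0,0,0,0,0.054,0,0,0,0,0,0,0.054]
}}

```text
time_s: 23.75
tcp_pos: [0.5357, 0.1578, 0.0603]
orientation: [-3.141, 0.001, 2.767]
force: [-2.4, -1.4, 12.6]
gripper_width: 0.0573
```

Firm resistance: 12.6 N with no further travel, so it is home. Release and rise.

Call:
{"fn": "step_arm", "kwargs": {
  "steps": [0,0,0,0,0,-0.001,0.054,0,0,0,0,0,0,0.08,0,0,0,0,0,0,0.08,0,0,0,0,0,0,0.085,0,0,0,0,0,-0.03,0.085]
}}

```text
time_s: 24.38
tcp_pos: [0.5345, 0.1575, 0.089]
orientation: [-3.139, -0.003, 2.768]
force: [-0.0, -0.2, 0.8]
gripper_width: 0.0843
```

Call:
{"fn": "step_arm", "kwargs": {
  "steps": [0,0,0,0,0,-0.05,0.085,0,0,0,0,0,-0.05,0.085,0,0,0,0,-0.06,0,0.085,0,0,0,0,-0.06,0,0.085,0,0,0,0,-0.06,0,0.085]
}}

```text
time_s: 25.0
tcp_pos: [0.469, -0.0113, 0.1904]
orientation: [-3.141, 0.0, 2.768]
force: [1.3, -0.8, 1.1]
gripper_width: 0.085
```

Call:
{"fn": "step_arm", "kwargs": {
  "steps": [0,0,0,0,-0.06,0,0.085,0,0,0,0,-0.06,0,0.085,0,0,0,0,-0.04,0,0.085,0,0,0,0,0,0,0.085]
}}

```text
time_s: 25.5
tcp_pos: [0.4097, -0.1615, 0.19]
orientation: [-3.14, -0.001, 2.762]
force: [0.5, 0.1, 1.2]
gripper_width: 0.0848
```

```bash
python3 -c "
from h import *
go(.5356,.1579,.0603)
c=cap('side','s11f');d=cap('top','t11f')
cv2.imwrite('pics/s11.png',cv2.resize(c['img'][195:275,200:300,::-1],None,fx=7,fy=7,interpolation=cv2.INTER_CUBIC))
cv2.imwrite('pics/t11.png',cv2.resize(d['img'][240:320,215:285,::-1],None,fx=7,fy=7,interpolation=cv2.INTER_CUBIC))
for nm,c,b in(('s',c,(200,195,300,275)),('t',d,(215,240,285,320))):
    for k in blobs(c,'yellow',b,4): M=cv2.moments(k);print(nm,M['m10']/M['m00'],M['m01']/M['m00'],M['m00'])
"
```

```text
t 25.50 tcp [ 0.4097 -0.1615  0.19  ] rpy [-3.1404e+00 -1.0000e-03  2.7619e+00] F [0.5 0.1 1.2] w 0.0848 q [ 0.85  0.42 -0.8   2.24  0.49  0.67  0.89]
shift mm (tool) [  1.3 343.4 129.3] turn [-0.07 -0.06 -0.33]
s 262.1955922865014 219.6418732782369 60.5
s 229.3074712643678 227.55172413793105 58.0
t 253.08045977011494 262.04597701149424 58.0
t 240.9657320872274 294.29906542056074 53.5
```

View pics/s11.png

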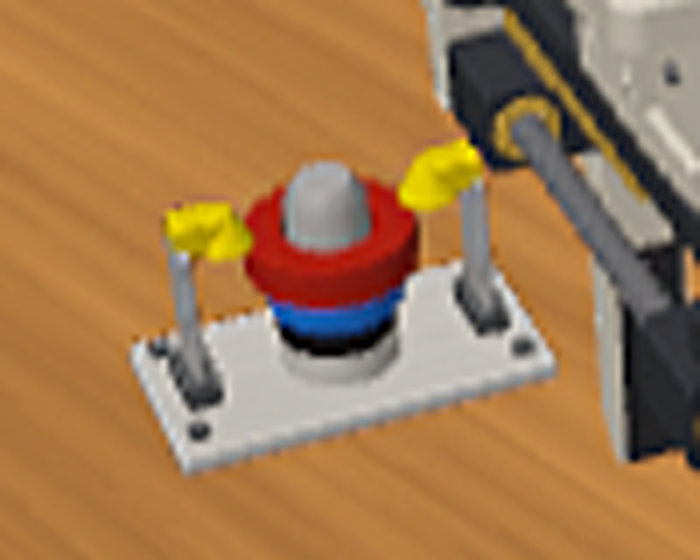

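View pics/t11.png

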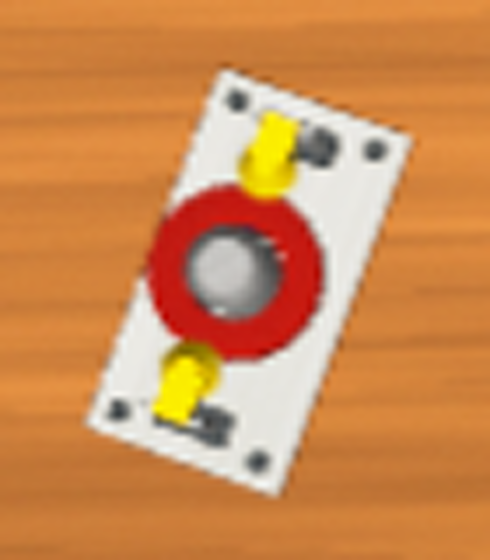

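View pics/s11f.png

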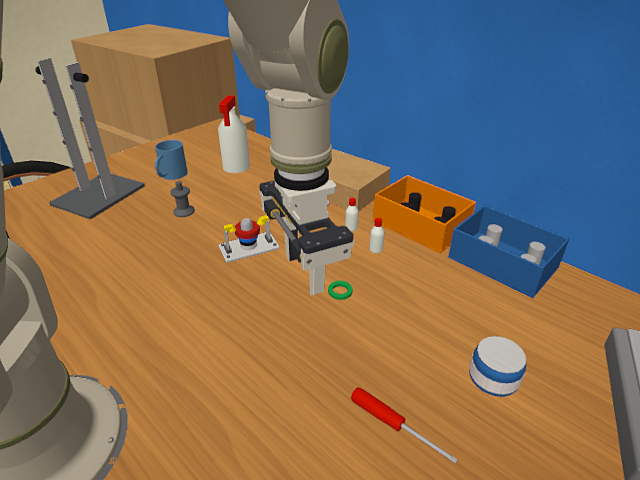

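Both views show the noses over the red rim (top zoom (268,180) and (190,370)). Their centroids are within 0.05 px of the start, and the green ring is still at (340,290).

```bash
python3 -c "
from h import *
print(arm.close_job())"
```

```text
the job is handed in; nothing more can be done
None
```

The hub kit is loaded on the post in the order asked: black spacer, blue bearing ring, red collar. Both catches are shut over the collar's rim. I handed the job in at about 25.6 s, with the gripper open and clear of everything.

**Final checks:**
- **Collar:** when pushed, it stopped 46 mm above the table, as expected, and took 12.6 N without moving further.
- **Catches:** in both camera views the yellow noses are back within 0.05 px of where they started, and from above they overlap the red rim.
- **Green ring and bystanders:** the green ring is still where it was in the final side picture. The other bystanders looked unmoved by eye; I did not measure them.

**Readings that disagreed:**
- **Post tip:** the side and top cameras differed by up to about 5 mm horizontally, so I used the plate and nose measurements, which agreed with each other.
- **Wrist force:** while the collar was passing the catches, the vertical reading was once −8 N, opposite to the expected sign. It had settled to about −1.4 N by the next reading.

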